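Count three modules into the tray, then hold the sprung hood for a colleague

ROBOT

A 6-joint arm with a two-finger parallel gripper is mounted at the origin on the work surface. World frame = base frame: x ahead of the robot, y to its left, z up, the work surface at z = 0. Lengths are in mm, angles in degrees, forces in N, time in s.
With the tool pointing down it reaches from about 325 to 875 mm from the base axis. Payload 4.4 kg.
Tool frame: the origin (TCP) lies between the finger pads, 19 mm behind the fingertips; this is the grasp point; z points along the fingers, y is the line along which they close (so a half turn about z gives the same grasp; the last joint's range is limited). The gripper opens to 85 mm and grips with 20 to 120 N. Pads are 22 mm wide; open, the fingers measure 114 mm over their backs; the gripper's body (76 mm by 85 mm) begins 54 mm behind the grasp point. The pads swing forward as they close: fully open they stand 13 mm farther back than shut.
Start: joints at [60.075, 11.837, 88.321, -0, 79.842, -8.623], TCP at [208.903, 535.712, 249.982] pointing down, gripper open.
Joint ranges: [-156.59, 156.59], [-49.26, 127.26], [12.9, 141.05], [-63.56, 243.56], [4.71, 150.69], [-161.64, 161.64]. Speed limits (degrees/s): [159.86, 159.86, 180, 180, 180, 180].

INTERFACE

Orientations are given as [roll, pitch, yaw] about the fixed x, y, z axes, in that order (R = Rz(yaw) Ry(pitch) Rx(roll)).
In Python, from workcell import readout, camera, camera_info, workorder, recognise, mark_of gives the robot as it stands. The module is installed in compiled form; this text tells all that it offers.
- The arm moves only by the shell command python3 -m pendant 'ROWS' [OPENING] [FORCE]. ROWS is a JSON object of lists of equal length, an entry for each row: "offset": the shift along the tool's x, y, z scaled (see below), a list of three; "dr": the turn, a rotation vector about the tool's x, y, z scaled (see below), a list of three. In form: {"offset": [[x, y, z], ...], "dr": [[rx, ry, rz], ...]}. A call has exactly 8 rows; each row shifts and turns the commanded pose from where the row before left it, along the tool's axes as they then stand; what a row does not reach is not made up. The controller multiplies each number of a shift by 0.8 m and each number of a turn by 0.5 rad. A row lasts 1/10 s, in which the tool goes at most 50 mm and 8.59 degrees, less where a joint would pass 70% of its speed; a pose out of reach is approached as far as the arm can. A call with a number of a shift or a turn outside -1 to 1 is refused whole. A call with a gripper value outside its range is refused whole. OPENING is the closure, from -1 (fully open) to 1 (shut), set as the call begins (- or left out, the last holds). The fingers move at their own pace and stop on an object; FORCE is the grip in N (left out, the last holds). Time passes only in rows, so rows that do not move let the fingers close, or fill a call up. It gives the time, the measured TCP pose, the force, the opening and the grip force at its end, in the units of the state.
- readout.read_state(): the state, without advancing time (a new reading comes with each control period).
- camera(name): name is "scene" or "top" or "wrist"; returns (picture, depth): 420x560x3 uint8, red, green, blue; 420x560 float32, mm along the optical axis (not along the pixel's ray), 0 where there is no reading.
- camera_info(name): a dict with "camera_matrix" (3x3 intrinsics, pixels), "R" (3x3) and "t" (3): a world point X has camera coordinates R X + t; the wrist camera has in their place "mount" (4x4, takes a point from camera to tool coordinates, whose origin is the TCP and whose axes are the flange's). Camera axes: x right, y down, z forward; pixel columns grow to the right and rows downward; lengths in mm; the calibration is good to about 2 mm. The wrist camera is an equidistant fisheye: a pixel r from the principal point sees the ray r / f radians off the axis. A picture is of the moment at which its call begins: read the wrist's pose just before it. camera_info takes no time and is no camera call.
- workorder.job_done(): hands the job in; it is judged then, once.
Trained networks look in the newest picture that a camera, given by its name, has taken for a name from the list of things; names that differ only in an ending like _2 or _b are one class to them, and where a whole thing is asked for, a point or a joint stands for the part that bears it (a point fixed in the world has none). Each returns a list of dicts, best first, with "conf" (0 to 1); they miss things now and then, are a little off and sometimes report something else, mostly with a low value. They report only what shows in the picture. A call takes as long as a camera call. They do not tell look-alikes from the thing itself.
- recognise(label, camera): "rect" ([centre column, centre row, width, height] in pixels, round what is visible of it).
- mark_of(label, camera): "at" ([column, row] in pixels: a listed point, or the origin of a listed thing).
The state is a dict: "t": time; "q": joint angles; "qvel": joint speeds; "joint_efforts": joint torques, N m; "tool_pos": TCP position; "eef_rot": TCP orientation; "ft_force": force on the tool from outside, world axes, zero at the start; "wrist_torque": the same for the moment, N m; "grip_width": opening from 0.0 (shut) to 1.0 (fully open); "finger_force": force on a finger pad.
Only numpy, scipy, OpenCV 4.12 (cv2) and the standard library are available. Lean on these libraries where they do the work, as an engineer would, in place of code of your own. Each camera call takes 0.05 s, during which the arm holds its last target. There are 200 camera calls.

TASK

Get the test box ready for me to wire: count exactly three of the four white resistor modules into the steel tray, each lying flat on its floor with the sockets up, and leave the fourth one and everything else on the bench where it is. Then take the hood of the test box by its handle and raise it past its balance point, so that you feel the springs take over, without letting them throw it wide open. Ease it back to just below the balance point, where it would drop shut by itself if let go, and finish holding it there by the handle: your program ends while holding, so that I can reach in.

Things in the scene. Friction and masses are not known exactly. Their poses are not given: they have to be found in the camera images.
- resistor1: white resistor module with a red band round its foot, a red stripe across and two black sockets on top: 50 mm long, 25 mm wide and 24 mm high block; origin at the centre of its underside, x along its 50 mm length, z up; lies loose on the bench, any of six places, its length within 0.65 rad of the world y axis. One of four alike, 25 to 50 g; three of them, no matter which, go into the tray
- resistor2: white resistor module with a red band round its foot, a red stripe across and two black sockets on top: 50 mm long, 25 mm wide and 24 mm high block; origin at the centre of its underside, x along its 50 mm length, z up; lies loose on the bench, any of six places, its length within 0.65 rad of the world y axis. One of four alike, 25 to 50 g; three of them, no matter which, go into the tray
- resistor3: white resistor module with a red band round its foot, a red stripe across and two black sockets on top: 50 mm long, 25 mm wide and 24 mm high block; origin at the centre of its underside, x along its 50 mm length, z up; lies loose on the bench, any of six places, its length within 0.65 rad of the world y axis. One of four alike, 25 to 50 g; three of them, no matter which, go into the tray
- resistor4: white resistor module with a red band round its foot, a red stripe across and two black sockets on top: 50 mm long, 25 mm wide and 24 mm high block; origin at the centre of its underside, x along its 50 mm length, z up; lies loose on the bench, any of six places, its length within 0.65 rad of the world y axis. One of four alike, 25 to 50 g; three of them, no matter which, go into the tray
- tray: flat open steel tray, 115 mm (x) by 195 mm (y) outside, 107 by 187 mm inside, walls 4 mm thick and 22 mm high, floor 4 mm thick; loose on the bench, 0.3 to 0.55 kg; origin at the centre of its underside, y along its long side. Three modules fit in a row end to end along y at 57 mm pitch, with room for the fingers on either side
- station: white test box standing fixed on the bench, left of the tray: 230 mm deep (x), 300 mm wide (y), walls 80 mm high, with a clear blue-framed hood on top; origin at the centre of its underside, its front (handle side) faces its -x, turned 0 to 0.4 rad anticlockwise seen from above
- hood_hinge (a point): middle of the hinge line of the hood, along the box's y axis at its back: 110 mm behind the box's origin (+x) and 86 mm above the bench
- hood_grip (a point): the hood's black bow handle, turning with it: a round bar 12 mm thick, 140 mm long along the box's y, on an arm at each end, 49 mm clear of the hood's front edge; origin mid-bar, 280 mm from the hinge line, 86 mm above the bench when shut. Fingers that pinch the bar from above, closing along the box's x, can stay upright while it turns between the pads
- hood_balance (a point): fixed point where the middle of the handle bar is when the hood is at its balance point (0.90 rad, about 52 degrees, bar 305 mm above the bench). Below it the hood falls shut if let go, above it the springs swing it open. The force needed at the bar is small: 1.1 N to lift it from shut, 0.3 N at 0.1 rad from balance
- hood (a joint): opening angle in rad of the clear blue-framed hood (tinted pane, 0.94 kg with its handle): 0 shut and level, as it always starts; grows as the handle goes up and back; stop at 1.7. Two coil springs at the hinge carry part of its weight and balance it at 0.90
- capacitor1: blue capacitor module with two white strokes on top, 50 mm long, 25 mm wide and 24 mm high block; origin at the centre of its underside, x along its 50 mm length, z up; lies loose on the bench, any of six places, its length within 0.65 rad of the world y axis; not wanted
- capacitor2: the other blue capacitor module, the same
- screwdriver: red screwdriver, about 200 mm, lying on the bench between the tray and the front of the test box; stays where it is
- battery: flat yellow block battery 62 x 62 x 22 mm behind the tray; stays where it is
- multimeter: red hand multimeter 190 x 90 x 45 mm left of the test box; stays where it is
- mouse: black computer mouse 100 x 60 x 34 mm, near and left; stays where it is
- jar: clear jar with black cap, 56 mm across and 60 mm high, at the back; stays where it is
Not all that is in view belongs to the job. What is shaped like the resistor1 but turquoise or yellow is not meant.

How it is judged:
By the outcome, as a careful person would: the job done as asked, in the order asked, and still so for the second after the job is handed in, while the arm keeps its last pose, push and grip.
It also fails if it takes over 72 s, if anything falls off the work surface, if the arm or the gripper's body presses on something with over 40 N, if the wrist force passes 120 N, or if a joint passes its speed limit or range.

## Working session

There is one attempt and no reset: what is moved stays moved. The work goes in short steps, Python scripts to look and compute and a shell command to move; the robot and the scene stay as the last step left them, time stands still between calls to the robot, and variables do not carry over. Pictures are saved under pics/ and viewed, at most 10 in all, crops included, and the job is handed in when it is done.

```bash
mkdir -p pics; cat > h.py <<'E'
import numpy as np, cv2, json
from workcell import readout, camera, camera_info, workorder, recognise, mark_of
def back(name,u,v,z=None,depth=None):
    c=camera_info(name);K=np.array(c["camera_matrix"]);R=np.array(c["R"]);t=np.array(c["t"])
    d=R.T@np.linalg.solve(K,[u,v,1]);o=-R.T@t
    return o+d*((z-o[2])/d[2] if z is not None else depth)
def save(img,p): cv2.imwrite(p,img[:,:,::-1])
E
python3 - <<'E'
from h import *
s=readout.read_state();print(s)
a,da=camera("top");b,db=camera("scene")
np.save("top_d.npy",da);np.save("top.npy",a);np.save("scene.npy",b)
save(a,"pics/top.png");save(b,"pics/scene.png")
for c in("top","scene"):
  i=camera_info(c);print(c,np.round(i["camera_matrix"],1).tolist(),np.round(-np.array(i["R"]).T@i["t"]).tolist(),np.round(i["R"],2).tolist())
for l in("resistor1","capacitor1","tray","hood_grip","station","screwdriver","battery"):
  print(l,[(np.round(r["at"],1).tolist(),round(r["conf"],2)) for r in mark_of(l,"top")])
E
```

```text
{'t': 0.0, 'q': array([ 6.00759194e+01,  1.18881929e+01,  8.84053509e+01, -1.32567835e-03,
        7.98422605e+01, -8.62283403e+00]), 'qvel': array([-0.09458107,  0.05678493,  0.02448922, -0.02299732, -0.06746398,
        0.0455352 ]), 'joint_efforts': array([-2.74025751e-04, -3.83036363e+01, -2.91594511e+01, -6.98564577e-05,
        1.05775899e-02,  1.49132086e-05]), 'tool_pos': array([208.53098545, 535.0772095 , 248.78207331]), 'eef_rot': array([-1.79865535e+02, -1.90714328e-02,  1.58698966e+02]), 'ft_force': array([-0.39117894,  0.7997708 ,  0.24038631]), 'wrist_torque': array([ 0.03327242, -0.01907483, -0.04889384]), 'finger_force': 0.0, 'grip_width': 0.9978099340800478}
top [[385.3, 0.0, 280.4], [0.0, 385.3, 209.2], [0.0, 0.0, 1.0]] [333.0, 83.0, 1268.0] [[0.02, -1.0, -0.0], [-0.98, -0.02, -0.22], [0.22, 0.01, -0.98]]
scene [[438.3, 0.0, 276.5], [0.0, 438.3, 217.6], [0.0, 0.0, 1.0]] [1116.0, 832.0, 964.0] [[-0.82, 0.57, 0.02], [0.36, 0.55, -0.76], [-0.44, -0.61, -0.65]]
resistor1 [([362.6, 189.4], 0.69), ([432.8, 191.1], 0.69), ([413.3, 230.7], 0.65), ([391.1, 209.6], 0.56), ([438.4, 217.2], 0.51), ([417.6, 263.5], 0.42)]
capacitor1 [([365.3, 192.1], 0.6), ([439.6, 245.7], 0.55), ([335.8, 195.4], 0.5), ([415.3, 264.1], 0.43)]
tray [([348.5, 243.8], 0.8), ([365.5, 191.2], 0.47)]
hood_grip [([224.6, 258.2], 0.96), ([359.9, 159.1], 0.47)]
station [([223.2, 206.4], 0.63)]
screwdriver [([291.4, 276.5], 0.63)]
battery [([359.9, 161.6], 0.71), ([293.6, 278.8], 0.43)]
```

```bash
python3 - <<'E'
from h import *
a=np.load("top.npy")
save(cv2.resize(a[140:320,160:480],None,fx=2.5,fy=2.5,interpolation=cv2.INTER_CUBIC),"pics/topc.png")
E
```

```text
(no output)
```

View pics/topc.png

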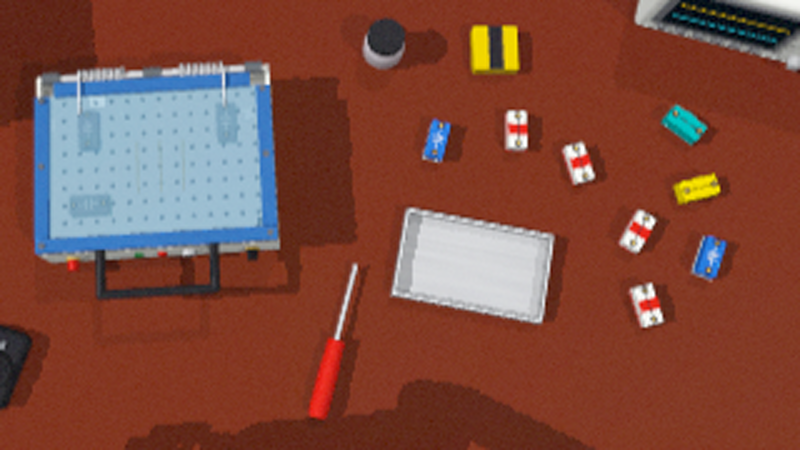

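View pics/scene.png

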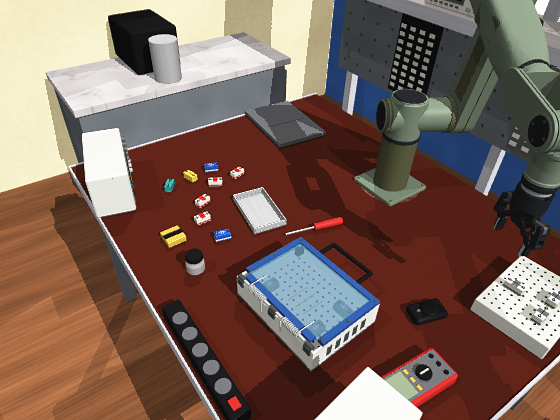

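```bash
python3 - <<'E'
from h import *
a=np.load("top.npy").astype(int)
def blob(u,v,rad,mask,z):
  m=np.zeros_like(mask,np.uint8);U,V=np.meshgrid(range(560),range(420))
  m[mask&(np.hypot(U-u,V-v)<rad)]=1
  m=cv2.morphologyEx(m,cv2.MORPH_CLOSE,np.ones((5,5)))
  n,l,st,ce=cv2.connectedComponentsWithStats(m);k=1+np.argmax(st[1:,4])
  ys,xs=np.nonzero(l==k)
  P=np.array([back("top",x,y,z)[:2] for x,y in zip(xs,ys)],np.float32)
  c,s,ang=cv2.minAreaRect(P)
  w,V2=np.linalg.eigh(np.cov(P.T));e=V2[:,1];
  if e[1]<0:e=-e
  return P.mean(0).round(1),np.round(c,1),np.round(s,1),"long axis deg",np.degrees(np.arctan2(e[1],e[0])).round(1)
white=a[:,:,1]>130   # green channel high -> not bench, not red
for p in((366,192),(391,205),(415,232),(419,262)): print(p,*blob(*p,11,white,22))
gray=(a.max(2)-a.min(2)<40)&(a[:,:,1]>90)
print("tray",*blob(349,246,45,gray,20))
dark=(a.max(2)<60)
for n,p in(("grip",(160+157/2.5,140+292/2.5)),("gripnet",(224.6,258.2))): print(n,back("top",*p,86).round(1))
# bar ends (crop px) and hood blue-frame corners for yaw
for p in((99,293),(218,288)): print("bar end",back("top",160+p[0]/2.5,140+p[1]/2.5,86).round(1))
for p in((38,250),(278,245),(40,80),(268,66)): print("corner",back("top",160+p[0]/2.5,140+p[1]/2.5,88).round(1))
for p in((355,265),(318,415)): print("driver",back("top",160+p[0]/2.5,140+p[1]/2.5,15).round(1))
i=camera_info("wrist");print(np.round(i["camera_matrix"],1).tolist(),np.round(i["mount"],3).tolist())
E
```

```text
(366, 192) [ 674.6 -193.2] [ 674.8 -193.1] [26.8 52.8] long axis deg 176.6
(391, 205) [ 631.  -274.5] [ 631.1 -274.9] [52.  28.9] long axis deg 13.9
(415, 232) [ 541.  -347.8] [ 541.4 -348.6] [27.  54.5] long axis deg 150.2
(419, 262) [ 445.2 -354.1] [ 445.4 -354.6] [51. 30.] long axis deg 12.3
tray [ 491.9 -133.3] [ 492.5 -132.9] [197.5 120.1] long axis deg 80.5
grip [441.3 264.1  86. ]
gripnet [437.2 258.4  86. ]
bar end [438.6 335.   86. ]
bar end [447.8 189.7  86. ]
corner [489.6 413.3  88. ]
corner [502.  117.6  88. ]
corner [708.7 428.4  88. ]
corner [733.5 136.6  88. ]
driver [488.4  18.7  15. ]
driver [297.6  63.6  15. ]
[[325.2, 0.0, 281.8], [0.0, 325.2, 212.3], [0.0, 0.0, 1.0]] [[-0.001, -0.957, -0.289, 74.155], [1.0, -0.001, -0.001, -0.302], [0.001, -0.289, 0.957, -123.911], [0.0, 0.0, 0.0, 1.0]]
```

```bash
cat >> h.py <<'E'
from scipy.spatial.transform import Rotation as Ro
def toolpose(s=None):
    s=s or readout.read_state()
    return np.array(s["tool_pos"]),Ro.from_euler("xyz",s["eef_rot"],degrees=True).as_matrix()
def wback(P,u,v,z):
    "wrist pixels -> world points at height z (equidistant fisheye)"
    p,R=P;i=camera_info("wrist");K=np.array(i["camera_matrix"]);M=np.array(i["mount"])
    x=(np.asarray(u,float)-K[0,2])/K[0,0];y=(np.asarray(v,float)-K[1,2])/K[1,1];r=np.hypot(x,y)+1e-9
    d=np.stack([x/r*np.sin(r),y/r*np.sin(r),np.cos(r)],-1)@(R@M[:3,:3]).T
    o=p+R@M[:3,3]
    return o+d*((z-o[2])/d[...,2])[...,None]
def look(name=None):
    s=readout.read_state();P=toolpose(s);a,_=camera("wrist")
    if name: save(a,"pics/"+name)
    return P,a
def rects(P,a,mask,z,amin=300):
    "blobs of mask as rectangles on the plane z: centre, size, long axis (deg), pixel"
    m=cv2.morphologyEx(mask.astype(np.uint8),cv2.MORPH_CLOSE,np.ones((9,9)))
    out=[]
    for c in cv2.findContours(m,cv2.RETR_EXTERNAL,cv2.CHAIN_APPROX_NONE)[0]:
        if cv2.contourArea(c)<amin: continue
        q=c[:,0];X=wback(P,q[:,0],q[:,1],z)[:,:2].astype(np.float32)
        b=cv2.boxPoints(cv2.minAreaRect(X));e=[b[1]-b[0],b[2]-b[1]];l=[np.hypot(*k) for k in e]
        k=e[int(l[1]>l[0])]
        out.append((b.mean(0).round(1),np.round(sorted(l),1),round(float(np.degrees(np.arctan2(k[1],k[0]))%180),1),q.mean(0).round()))
    return out
def go(to,yaw=None,z=None):
    "shift still to go in tool units (/800 mm) from the measured pose, and turn about tool z (/0.5 rad)"
    p,R=toolpose();d=R.T@(np.array(to)-p);y0=np.degrees(np.arctan2(R[1,0],R[0,0]))
    t=0 if yaw is None else ((y0-yaw+180)%360-180)
    print("at",p.round(1),"yaw",round(y0,1),"tot offset",(d/800).round(4),"tot drz",round(np.radians(t)/.5,3))
E
R='[-0.0328,-0.0366,0.00625]'
python3 -m pendant '{"offset":[[-0.0328,-0.0366,0.00625],[-0.0328,-0.0366,0.00625],[-0.0328,-0.0366,0.00625],[-0.0328,-0.0366,0.00625],[-0.0328,-0.0366,0.00625],[-0.0328,-0.0366,0.00625],[-0.0328,-0.0366,0.00625],[-0.0328,-0.0366,0.00625]],"dr":[[0,0,0],[0,0,0],[0,0,0],[0,0,0],[0,0,0],[0,0,0],[0,0,0],[0,0,0]]}' -0.2 30
python3 -m pendant '{"offset":[[-0.0328,-0.0366,0.00625],[-0.0328,-0.0366,0.00625],[-0.0328,-0.0366,0.00625],[-0.0328,-0.0366,0.00625],[-0.0328,-0.0366,0.00625],[-0.0328,-0.0366,0.00625],[-0.0328,-0.0366,0.00625],[-0.0328,-0.0366,0.00625]],"dr":[[0,0,0],[0,0,0],[0,0,0],[0,0,0],[0,0,0],[0,0,0],[0,0,0],[0,0,0]]}'
python3 -m pendant '{"offset":[[-0.0328,-0.0366,0.00625],[-0.0328,-0.0366,0.00625],[-0.0328,-0.0366,0.00625],[-0.0328,-0.0366,0.00625],[-0.0328,-0.0366,0.00625],[-0.0328,-0.0366,0.00625],[-0.0328,-0.0366,0.00625],[-0.0328,-0.0366,0.00625]],"dr":[[0,0,0],[0,0,0],[0,0,0],[0,0,0],[0,0,0],[0,0,0],[0,0,0],[0,0,0.29]]}'
python3 - <<'E'
from h import *
P,a=look("w1.png");b=a.astype(int)
for r in rects(P,a,b[:,:,1]>120,22):print(*r)
print([(np.round(r["at"]).tolist(),round(r["conf"],2)) for r in mark_of("resistor1","wrist")])
go([541,-348,130],150)
E
```

```text
t: 1.25
tool_pos: [319.7, 239.9, 210.1]
eef_rot: [180.0, 0.0, 158.7]
ft_force: [0.5, -0.2, 0.1]
grip_width: 0.599
finger_force: 0.0
t: 2.05
tool_pos: [430.4, -55.0, 170.1]
eef_rot: [180.0, 0.1, 158.7]
ft_force: [0.3, -0.9, -0.8]
grip_width: 0.602
finger_force: 0.0
t: 2.85
tool_pos: [540.8, -349.4, 129.7]
eef_rot: [180.0, 0.0, 150.2]
ft_force: [-0.0, 0.3, 0.4]
grip_width: 0.601
finger_force: 0.0
[1024.9 -139.8] [ 59.6 239.8] 4.6 [548. 392.]
[ 526.3 -719.8] [43.7 82.9] 24.1 [ 18. 344.]
[ 784.6 -169.8] [62.4 71.3] 0.5 [528. 318.]
[ 598.2 -428.9] [30.3 62.9] 110.6 [240. 314.]
[ 648.5 -271.4] [17.5 25.7] 105.8 [423. 277.]
[ 614.7 -324.1] [ 8.5 41.8] 177.1 [354. 277.]
[ 556.9 -429.7] [12.2 46.2] 131.9 [209. 280.]
[ 613.7 -281.7] [24.9 26. ] 106.9 [400. 251.]
[ 555.7 -358.9] [17.3 25.5] 60.1 [282. 239.]
[ 655.1 -195.6] [28.4 29.2] 3.2 [493. 241.]
[ 507.5 -436.3] [29.5 52.1] 158.6 [168. 229.]
[ 526.3 -341.1] [21.3 25.7] 59.4 [282. 196.]
[ 444.5 -356.3] [26.9 51.1] 15.2 [209. 109.]
[ 495.7 -134.4] [110.1 208.4] 79.7 [463.  54.]
[([405.0, 251.0], 0.83), ([234.0, 304.0], 0.83), ([213.0, 110.0], 0.79), ([486.0, 251.0], 0.64), ([293.0, 357.0], 0.62), ([281.0, 213.0], 0.58)]
at [ 541.  -352.6  129.1] yaw 150.1 tot offset [ 0.0029  0.0049 -0.0011] tot drz 0.003
```

View pics/w1.png

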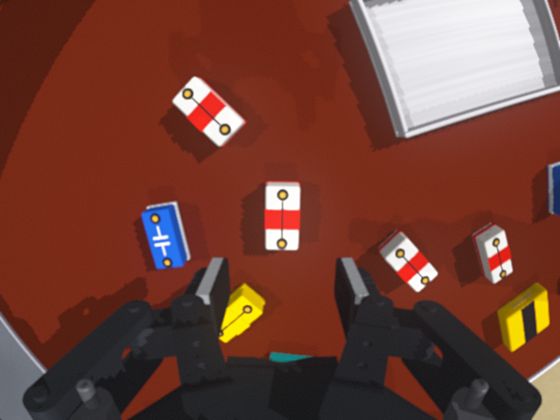

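```bash
cat >> h.py <<'E'
def path(to,yaw,n):
    "n even rows of shift and turn from the measured pose to a tool-down pose"
    p,R=toolpose();y0=np.degrees(np.arctan2(R[1,0],R[0,0]));t=((y0-yaw+180)%360-180)
    d=(np.array(to)-p)/n;acc=np.zeros(3)
    for k in range(n):
        Rk=Ro.from_euler("xyz",[180,0,y0-t*k/n],degrees=True).as_matrix()
        o=(Rk.T@(d+acc)/800).round(3);acc=d+acc-Rk@o*800
        print(o.tolist(),end=",")
    print("\ndrz per row",round(np.radians(t)/n/.5,3),"at",p.round(1),round(y0,1))
E
Z='see below'
python3 -m pendant '{"offset":[[0,0,0.05],[0,0,0.05],[0,0,0.025],[0,0,0.009],[0,0,0],[0,0,0],[0,0,0],[0,0,0]],"dr":[[0,0,0],[0,0,0],[0,0,0],[0,0,0],[0,0,0],[0,0,0],[0,0,0],[0,0,0]]}'
python3 -m pendant '{"offset":[[0,0,0],[0,0,0],[0,0,0],[0,0,0],[0,0,-0.02],[0,0,-0.03],[0,0,-0.04],[0,0,-0.03]],"dr":[[0,0,0],[0,0,0],[0,0,0],[0,0,0],[0,0,0],[0,0,0],[0,0,0],[0,0,0]]}' 1 30
python3 - <<'E'
from h import *
path([501.9,-76.8,112],80.5,9)
E
```

```text
t: 3.75
tool_pos: [541.5, -348.6, 24.7]
eef_rot: [-180.0, 0.2, 150.4]
ft_force: [0.5, 0.0, 0.3]
grip_width: 0.605
finger_force: 0.0
t: 4.55
tool_pos: [540.6, -348.0, 121.1]
eef_rot: [-180.0, 0.1, 150.4]
ft_force: [0.3, 0.7, 0.2]
grip_width: 0.286
finger_force: 30.2
[0.023, 0.03, 0.001],[0.027, 0.027, 0.002],[0.031, 0.022, 0.001],[0.033, 0.019, 0.001],[0.036, 0.014, 0.001],[0.037, 0.008, 0.002],[0.038, 0.004, 0.001],[0.038, -0.001, 0.001],[0.037, -0.007, 0.001],
drz per row 0.271 at [ 540.6 -348.   121.1] 150.4
```

```bash

python3 -m pendant '{"offset":[[0.023,0.030,0.001],[0.027,0.027,0.002],[0.031,0.022,0.001],[0.033,0.019,0.001],[0.036,0.014,0.001],[0.037,0.008,0.002],[0.038,0.004,0.001],[0.038,-0.001,0.001]],"dr":[[0,0,0.271],[0,0,0.271],[0,0,0.271],[0,0,0.271],[0,0,0.271],[0,0,0.271],[0,0,0.271],[0,0,0.271]]}'
python3 -m pendant '{"offset":[[0.037,-0.007,0.001],[0,0,0],[0,0,0],[0,0,0],[0,0,0],[0,0,0],[0,0,0],[0,0,0]],"dr":[[0,0,0.271],[0,0,0],[0,0,0],[0,0,0],[0,0,0],[0,0,0],[0,0,0],[0,0,0]]}'
python3 - <<'E'
from h import *
P,a=look("w2.png");b=a.astype(int)
g=(b.max(2)-b.min(2)<45)&(b[:,:,1]>95)
for r in rects(P,a,g,22,2000):print(*r)
print([(np.round(r["rect"]).tolist(),round(r["conf"],2)) for r in recognise("tray","wrist")])
go([501.9,-76.8,112],80.5)
E
```

```text
t: 5.35
tool_pos: [505.5, -105.2, 111.4]
eef_rot: [180.0, -0.0, 88.0]
ft_force: [1.0, -0.1, -0.7]
grip_width: 0.287
finger_force: 30.1
t: 6.15
tool_pos: [501.2, -77.1, 109.9]
eef_rot: [-180.0, -0.0, 80.5]
ft_force: [-0.6, 0.8, -0.3]
grip_width: 0.285
finger_force: 30.1
[ 484.  -173.6] [54.9 62.3] 170.7 [282. 336.]
[500.4 -87.2] [108.1 116.2] 170.0 [285. 236.]
[([286.0, 261.0, 170.0, 201.0], 0.84)]
at [501.2 -76.9 109.9] yaw 80.5 tot offset [ 0.0002  0.0009 -0.0026] tot drz 0.0
```

View pics/w2.png

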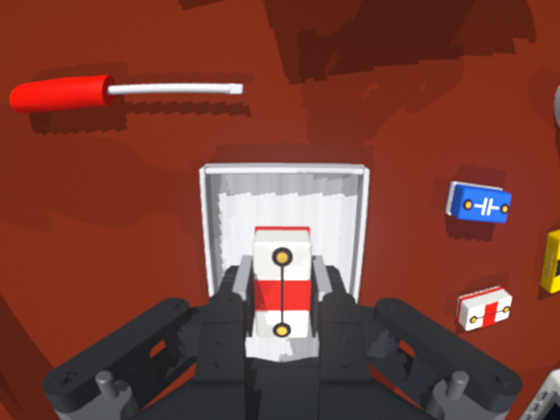

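```bash

python3 -m pendant '{"offset":[[0.002,0,0.04],[0.002,0,0.035],[0,0,0.02],[0,0,0.0085],[0,0,0],[0,0,0],[0,0,0],[0,0,0]],"dr":[[0,0,0],[0,0,0],[0,0,0],[0,0,0],[0,0,0],[0,0,0],[0,0,0],[0,0,0]]}'
python3 -m pendant '{"offset":[[0,0,0],[0,0,0],[0,0,0],[0,0,0],[0,0,-0.01],[0,0,-0.03],[0,0,-0.04],[0,0,-0.04]],"dr":[[0,0,0],[0,0,0],[0,0,0],[0,0,0],[0,0,0],[0,0,0],[0,0,0],[0,0,0]]}' 0.0
python3 - <<'E'
from h import *
path([444.5,-356,120],15,8)
E
```

```text
t: 7.05
tool_pos: [501.9, -73.6, 27.4]
eef_rot: [180.0, 0.0, 80.5]
ft_force: [0.3, -0.4, -0.2]
grip_width: 0.284
finger_force: 30.4
t: 7.85
tool_pos: [501.3, -73.4, 124.3]
eef_rot: [-180.0, -0.0, 80.5]
ft_force: [0.4, -0.5, -0.2]
grip_width: 0.503
finger_force: 0.0
[-0.045, -0.001, 0.001],[-0.045, 0.004, 0.0],[-0.043, 0.012, 0.001],[-0.042, 0.017, 0.001],[-0.039, 0.023, 0.0],[-0.035, 0.029, 0.001],[-0.03, 0.033, 0.001],[-0.026, 0.037, 0.0],
drz per row 0.286 at [501.3 -73.4 124.3] 80.5
```

```bash

python3 -m pendant '{"offset":[[-0.045,-0.001,0.001],[-0.045,0.004,0],[-0.043,0.012,0.001],[-0.042,0.017,0.001],[-0.039,0.023,0],[-0.035,0.029,0.001],[-0.030,0.033,0.001],[-0.026,0.037,0]],"dr":[[0,0,0.286],[0,0,0.286],[0,0,0.286],[0,0,0.286],[0,0,0.286],[0,0,0.286],[0,0,0.286],[0,0,0.286]]}' -0.2
python3 - <<'E'
from h import *
P,a=look("w3.png");b=a.astype(int)
for r in rects(P,a,b[:,:,1]>120,22,150):
  if np.hypot(*(r[0]-[445,-356]))<60 or np.hypot(*(r[0]-[502,-74]))<80:print(*r)
go([444.5,-356,22.8],15)
E
```

```text
t: 8.65
tool_pos: [444.4, -357.8, 119.7]
eef_rot: [180.0, -0.0, 14.6]
ft_force: [0.3, 0.7, -0.1]
grip_width: 0.598
finger_force: 0.0
[ 428.2 -361. ] [16.7 25.9] 104.6 [281. 241.]
[ 461.3 -352. ] [20.3 25.6] 104.6 [280. 196.]
[ 489.8 -145. ] [117.  188.1] 80.4 [ 69. 103.]
at [ 443.6 -363.9  120.5] yaw 14.2 tot offset [ 0.0036 -0.0102  0.1221] tot drz -0.027
```

View pics/w3.png

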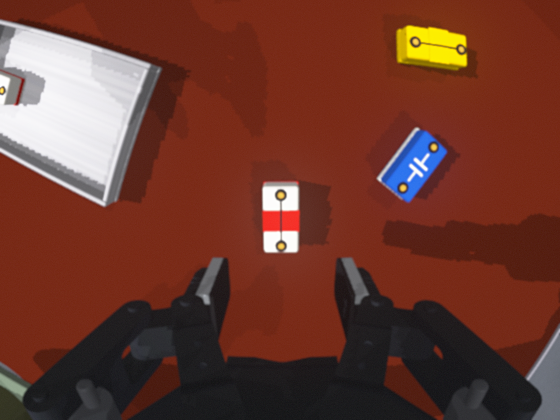

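```bash

python3 -m pendant '{"offset":[[0,0,0.05],[0,0,0.04],[0,0,0.022],[0,0,0.0085],[0,0,0],[0,0,0],[0,0,0],[0,0,0]],"dr":[[0,0,0],[0,0,0],[0,0,0],[0,0,0],[0,0,0],[0,0,0],[0,0,0],[0,0,0]]}'
python3 -m pendant '{"offset":[[0,0,0],[0,0,0],[0,0,0],[0,0,0],[0,0,-0.02],[0,0,-0.03],[0,0,-0.04],[0,0,-0.03]],"dr":[[0,0,0],[0,0,0],[0,0,0],[0,0,0],[0,0,0],[0,0,0],[0,0,0],[0,0,0]]}' 1 30
python3 - <<'E'
from h import *
path([493,-131,110],80.2,8)
E
```

```text
t: 9.5
tool_pos: [445.6, -357.1, 24.2]
eef_rot: [179.9, -0.1, 15.0]
ft_force: [0.0, -0.5, 0.2]
grip_width: 0.603
finger_force: 0.0
t: 10.3
tool_pos: [445.0, -356.6, 121.0]
eef_rot: [179.9, -0.0, 15.0]
ft_force: [0.5, -0.2, -0.4]
grip_width: 0.287
finger_force: 30.3
[0.016, -0.032, 0.002],[0.021, -0.03, 0.001],[0.025, -0.026, 0.002],[0.028, -0.022, 0.002],[0.031, -0.018, 0.002],[0.033, -0.014, 0.001],[0.035, -0.009, 0.002],[0.036, -0.004, 0.002],
drz per row -0.285 at [ 445.  -356.6  121. ] 15.0
```

```bash

python3 -m pendant '{"offset":[[0.016,-0.032,0.002],[0.021,-0.030,0.001],[0.025,-0.026,0.002],[0.028,-0.022,0.002],[0.031,-0.018,0.002],[0.033,-0.014,0.001],[0.035,-0.009,0.002],[0.036,-0.004,0.002]],"dr":[[0,0,-0.285],[0,0,-0.285],[0,0,-0.285],[0,0,-0.285],[0,0,-0.285],[0,0,-0.285],[0,0,-0.285],[0,0,-0.285]]}'
python3 - <<'E'
from h import *
P,a=look();save(cv2.resize(a[120:320,150:420],None,fx=2,fy=2),"pics/w4.png");b=a.astype(int)
for _ in range(3): go([493,-131,27.2],80.2)
E
```

```text
t: 11.1
tool_pos: [492.2, -129.6, 108.2]
eef_rot: [180.0, 0.0, 80.6]
ft_force: [0.8, -0.2, -0.2]
grip_width: 0.282
finger_force: 30.2
at [ 492.1 -125.5  107.7] yaw 81.0 tot offset [-0.007   0.0023  0.1005] tot drz 0.027
at [ 492.1 -125.5  107.7] yaw 81.0 tot offset [-0.007   0.0023  0.1005] tot drz 0.027
at [ 492.1 -125.5  107.7] yaw 81.0 tot offset [-0.007   0.0023  0.1005] tot drz 0.027
```

View pics/w4.png

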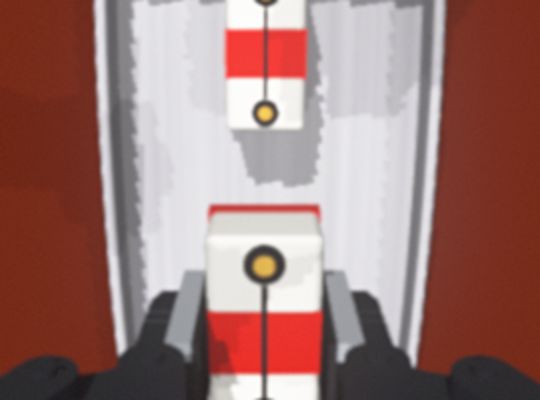

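```bash

python3 -m pendant '{"offset":[[-0.001,0,0.04],[-0.001,0,0.035],[0,0,0.018],[0,0,0.0075],[0,0,0],[0,0,0],[0,0,0],[0,0,0]],"dr":[[0,0,0],[0,0,0],[0,0,0],[0,0,0],[0,0,0],[0,0,0],[0,0,0],[0,0,0]]}'
python3 -m pendant '{"offset":[[0,0,0],[0,0,0],[0,0,0],[0,0,0],[0,0,-0.01],[0,0,-0.03],[0,0,-0.04],[0,0,-0.04]],"dr":[[0,0,0],[0,0,0],[0,0,0],[0,0,0],[0,0,0],[0,0,0],[0,0,0],[0,0,0]]}' 0.0
python3 - <<'E'
from h import *
path([631,-276,120],15.5,8)
E
```

```text
t: 11.95
tool_pos: [492.3, -132.6, 27.7]
eef_rot: [179.9, 0.0, 80.3]
ft_force: [-0.2, 0.3, -1.3]
grip_width: 0.283
finger_force: 30.3
t: 12.75
tool_pos: [491.6, -132.2, 124.3]
eef_rot: [-180.0, -0.0, 80.3]
ft_force: [0.3, -0.1, -0.0]
grip_width: 0.5
finger_force: 0.0
[-0.018, 0.025, 0.001],[-0.015, 0.028, 0.0],[-0.011, 0.029, 0.001],[-0.006, 0.031, 0.001],[-0.002, 0.031, 0.0],[0.002, 0.031, 0.001],[0.007, 0.031, 0.001],[0.011, 0.029, 0.0],
drz per row 0.283 at [ 491.6 -132.2  124.3] 80.3
```

```bash

python3 -m pendant '{"offset":[[-0.018,0.025,0.001],[-0.015,0.028,0],[-0.011,0.029,0.001],[-0.006,0.031,0.001],[-0.002,0.031,0],[0.002,0.031,0.001],[0.007,0.031,0.001],[0.011,0.029,0]],"dr":[[0,0,0.283],[0,0,0.283],[0,0,0.283],[0,0,0.283],[0,0,0.283],[0,0,0.283],[0,0,0.283],[0,0,0.283]]}' -0.2
python3 - <<'E'
from h import *
P,a=look("w5.png");b=a.astype(int)
for r in rects(P,a,b[:,:,1]>120,22,150):
  if np.hypot(*(r[0]-[631,-276]))<60:print(*r)
go([631,-276,22.8],15.5)
E
```

```text
t: 13.55
tool_pos: [631.8, -276.6, 119.5]
eef_rot: [-180.0, 0.0, 15.1]
ft_force: [0.1, 0.8, 0.5]
grip_width: 0.603
finger_force: 0.0
[ 615.1 -280.8] [18.2 25.8] 106.1 [282. 242.]
[ 647.8 -271.4] [21.  26.1] 105.0 [281. 198.]
at [ 634.4 -280.   120. ] yaw 14.8 tot offset [-0.0032 -0.0064  0.1215] tot drz -0.025
```

```bash

python3 -m pendant '{"offset":[[0,0,0.05],[0,0,0.04],[0,0,0.022],[0,0,0.0085],[0,0,0],[0,0,0],[0,0,0],[0,0,0]],"dr":[[0,0,0],[0,0,0],[0,0,0],[0,0,0],[0,0,0],[0,0,0],[0,0,0],[0,0,0]]}'
python3 -m pendant '{"offset":[[0,0,0],[0,0,0],[0,0,0],[0,0,0],[0,0,-0.02],[0,0,-0.03],[0,0,-0.04],[0,0,-0.03]],"dr":[[0,0,0],[0,0,0],[0,0,0],[0,0,0],[0,0,0],[0,0,0],[0,0,0],[0,0,0]]}' 1 30
python3 - <<'E'
from h import *
path([482.5,-189,110],80.2,8)
E
```

```text
t: 14.4
tool_pos: [632.4, -276.6, 24.8]
eef_rot: [179.9, -0.1, 15.4]
ft_force: [0.5, -0.1, 0.9]
grip_width: 0.602
finger_force: 0.0
t: 15.2
tool_pos: [631.6, -276.1, 121.2]
eef_rot: [179.9, -0.1, 15.4]
ft_force: [-0.3, -0.3, -0.1]
grip_width: 0.285
finger_force: 30.6
[-0.019, -0.019, 0.002],[-0.016, -0.022, 0.002],[-0.012, -0.024, 0.001],[-0.01, -0.025, 0.002],[-0.005, -0.027, 0.002],[-0.002, -0.027, 0.002],[0.002, -0.027, 0.001],[0.006, -0.026, 0.002],
drz per row -0.283 at [ 631.6 -276.1  121.2] 15.4
```

```bash

python3 -m pendant '{"offset":[[-0.019,-0.019,0.002],[-0.016,-0.022,0.002],[-0.012,-0.024,0.001],[-0.010,-0.025,0.002],[-0.005,-0.027,0.002],[-0.002,-0.027,0.002],[0.002,-0.027,0.001],[0.006,-0.026,0.002]],"dr":[[0,0,-0.283],[0,0,-0.283],[0,0,-0.283],[0,0,-0.283],[0,0,-0.283],[0,0,-0.283],[0,0,-0.283],[0,0,-0.283]]}'
python3 - <<'E'
from h import *
P,a=look();save(cv2.resize(a[60:360,120:460],None,fx=1.8,fy=1.8),"pics/w6.png")
go([482.5,-189,27.2],80.2)
E
```

```text
t: 16.0
tool_pos: [481.3, -188.2, 108.2]
eef_rot: [180.0, 0.0, 80.6]
ft_force: [-0.1, 0.4, -0.4]
grip_width: 0.283
finger_force: 30.6
at [ 477.6 -185.6  106.9] yaw 80.9 tot offset [-0.0034  0.0073  0.0996] tot drz 0.024
```

View pics/w6.png

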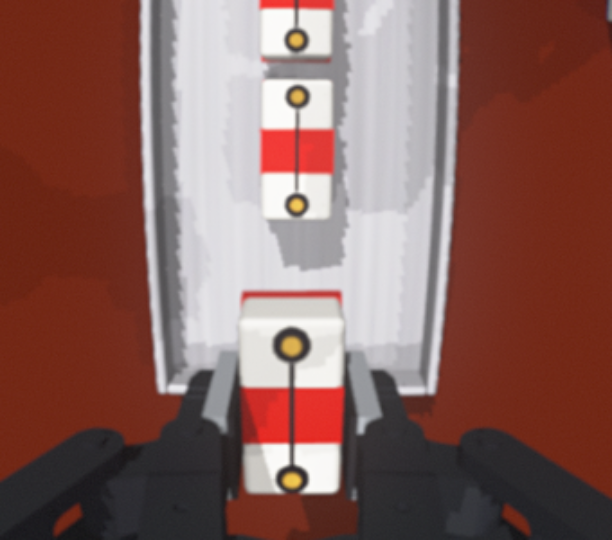

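```bash
python3 - <<'E'
from h import *
P=(np.array([482,-188.6,107.6]),Ro.from_euler("xyz",[180,0,80.3],degrees=True).as_matrix())
for n,u,v,z in(("rim outer/near",285,60+392/1.8,22),("rim inner",285,60+384/1.8,22),("mod2 near end top",285,60+217/1.8,28)): print(n,wback(P,u,v,z).round(1))
E
```

```text
rim outer/near [ 476.9 -228.    22. ]
rim inner [ 477.5 -224.4   22. ]
mod2 near end top [ 488.9 -156.3   28. ]
```

```bash

python3 -m pendant '{"offset":[[-0.001,0.001,0.04],[-0.001,0.001,0.035],[0,0,0.018],[0,0,0.0075],[0,0,0],[0,0,0],[0,0,0],[0,0,0]],"dr":[[0,0,0],[0,0,0],[0,0,0],[0,0,0],[0,0,0],[0,0,0],[0,0,0],[0,0,0]]}'
python3 -m pendant '{"offset":[[0,0,0],[0,0,0],[0,0,0],[0,0,0],[0,0,-0.01],[0,0,-0.04],[0,0,-0.05],[0,0,-0.05]],"dr":[[0,0,0],[0,0,0],[0,0,0],[0,0,0],[0,0,0],[0,0,0],[0,0,0],[0,0,0]]}' 0.0
python3 - <<'E'
from h import *
path([441,262,180],90,16)
E
```

```text
t: 16.85
tool_pos: [483.8, -190.7, 27.6]
eef_rot: [180.0, 0.0, 80.3]
ft_force: [-0.8, -0.1, -0.6]
grip_width: 0.286
finger_force: 30.7
t: 17.65
tool_pos: [482.9, -190.2, 148.6]
eef_rot: [-179.9, -0.0, 80.3]
ft_force: [1.9, -0.1, -0.8]
grip_width: 0.502
finger_force: 0.0
[0.034, -0.009, -0.002],[0.035, -0.009, -0.003],[0.034, -0.008, -0.002],[0.035, -0.009, -0.003],[0.034, -0.007, -0.002],[0.035, -0.008, -0.003],[0.035, -0.007, -0.002],[0.035, -0.006, -0.003],[0.035, -0.007, -0.002],[0.035, -0.005, -0.003],[0.035, -0.006, -0.002],[0.035, -0.005, -0.002],[0.035, -0.005, -0.003],[0.035, -0.004, -0.002],[0.035, -0.004, -0.003],[0.036, -0.004, -0.002],
drz per row -0.021 at [ 482.9 -190.2  148.6] 80.3
```

```bash

python3 -m pendant '{"offset":[[0.034,-0.009,-0.002],[0.035,-0.009,-0.003],[0.034,-0.008,-0.002],[0.035,-0.009,-0.003],[0.034,-0.007,-0.002],[0.035,-0.008,-0.003],[0.035,-0.007,-0.002],[0.035,-0.006,-0.003]],"dr":[[0,0,-0.03],[0,0,-0.03],[0,0,-0.03],[0,0,-0.03],[0,0,-0.03],[0,0,-0.03],[0,0,-0.03],[0,0,-0.03]]}'
python3 -m pendant '{"offset":[[0.035,-0.007,-0.002],[0.035,-0.005,-0.003],[0.035,-0.006,-0.002],[0.035,-0.005,-0.002],[0.035,-0.005,-0.003],[0.035,-0.004,-0.002],[0.035,-0.004,-0.003],[0.036,-0.004,-0.002]],"dr":[[0,0,-0.03],[0,0,-0.03],[0,0,-0.03],[0,0,-0.03],[0,0,-0.03],[0,0,-0.03],[0,0,-0.03],[0,0,-0.03]]}'
python3 -m pendant '{"offset":[[0,0,0],[0,0,0],[0,0,0],[0,0,0],[0,0,0],[0,0,0],[0,0,0],[0,0,0]],"dr":[[0,0,0],[0,0,0],[0,0,0],[0,0,0],[0,0,0],[0,0,0],[0,0,0],[0,0,0]]}'
python3 - <<'E'
from h import *
P,a=look();print(P[0].round(1),readout.read_state()["eef_rot"].round(1))
t,_=camera("top");t=cv2.resize(t[180:290,300:460],(560,385),interpolation=cv2.INTER_CUBIC)
w=cv2.resize(a,(0,0),fx=.0+1,fy=1)
both=np.vstack([t[:180*1+100],w[:320]]);save(both,"pics/hood.png");print(both.shape)
print([(np.round(r["at"]).tolist(),round(r["conf"],2),wback(P,*r["at"],86).round(1)) for r in mark_of("hood_grip","wrist")])
go([441,262,180],93.8)
E
```

```text
t: 18.45
tool_pos: [458.9, 36.7, 163.9]
eef_rot: [180.0, 0.0, 87.2]
ft_force: [1.2, -0.3, 0.1]
grip_width: 0.501
finger_force: 0.0
t: 19.25
tool_pos: [426.3, 261.5, 179.2]
eef_rot: [179.9, -0.0, 94.1]
ft_force: [0.6, -0.1, 0.1]
grip_width: 0.497
finger_force: 0.0
t: 20.05
tool_pos: [426.6, 260.1, 178.4]
eef_rot: [-180.0, 0.0, 94.0]
ft_force: [0.4, -0.4, -0.1]
grip_width: 0.498
finger_force: 0.0
[426.6 260.1 178.4] [-180.    0.   94.]
(600, 560, 3)
[([310.0, 219.0], 0.57, array([445.5, 264.6,  86. ]))]
at [426.5 260.3 178.3] yaw 94.0 tot offset [ 0.0009  0.0182 -0.0021] tot drz 0.008
```

View pics/hood.png

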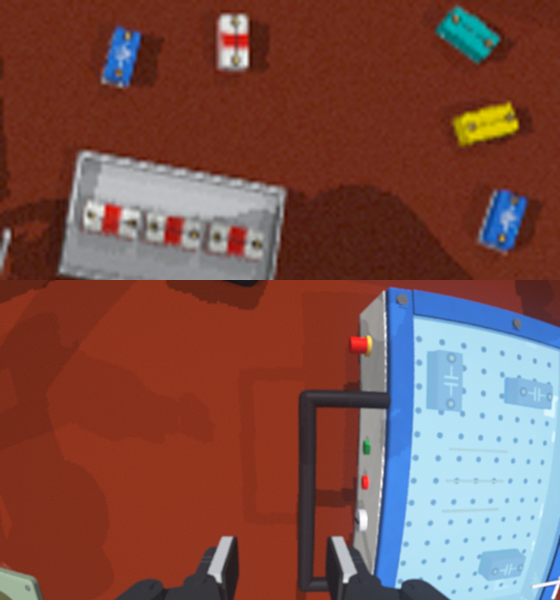

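```bash
python3 - <<'E'
from h import *
P=(np.array([426.6,260.2,178.4]),Ro.from_euler("xyz",[180,0,94.],degrees=True).as_matrix())
b=cv2.imread("pics/hood.png")[280:].astype(int)
E=[]
for v in range(135,285,15):
  xs=np.nonzero(b[v,285:335].max(1)<75)[0]+285
  if len(xs): X=wback(P,xs.mean(),v,86);E.append(X);print(v,xs.min(),xs.max(),X.round(1))
E=np.array(E);f=np.polyfit(E[:,1],E[:,0],1);print("box yaw",np.degrees(np.arctan(-f[0])))
for p in((312,398-280),(312,585-280)):print(wback(P,*p,86).round(1))
E
```

```text
135 299 315 [438.2 322.7  86. ]
150 299 315 [439.  312.7  86. ]
165 299 315 [439.9 302.6  86. ]
180 299 315 [440.7 292.3  86. ]
195 299 314 [441.3 281.8  86. ]
210 299 315 [442.6 271.2  86. ]
225 299 314 [443.3 260.2  86. ]
240 298 313 [443.6 248.8  86. ]
255 298 313 [444.8 237.   86. ]
270 298 334 [452.2 225.1  86. ]
box yaw 6.258682503795291
[440.6 334.3  86. ]
[454.2 194.   86. ]
```

```bash

python3 -m pendant '{"offset":[[0.001,0.0205,0],[0,0,0.03],[0,0,0.03],[0,0,0.03],[0,0,0.018],[0,0,0.0075],[0,0,0],[0,0,0]],"dr":[[0,0,-0.012],[0,0,0],[0,0,0],[0,0,0],[0,0,0],[0,0,0],[0,0,0],[0,0,0]]}'
python3 -m pendant '{"offset":[[0,0,0],[0,0,0],[0,0,0],[0,0,0],[0,0,0],[0,0,0],[0,0,0],[0,0,0]],"dr":[[0,0,0],[0,0,0],[0,0,0],[0,0,0],[0,0,0],[0,0,0],[0,0,0],[0,0,0]]}' 1 25
python3 - <<'E'
from h import *
th=np.r_[0,.02,np.arange(.06,.78,.05),.78,.82,.86,.89,.92,.95,.98,1.0,1.02]
c=np.c_[.35*(1-np.cos(th)),-.35*np.sin(th)].round(4)
d=np.diff(c,axis=0).round(4)
for k in range(0,len(d),8): print([[0,*map(float,r.round(4))] for r in d[k:k+8]],th[min(k+8,len(d))])
print(readout.read_state()["wrist_torque"].round(2))
E
```

```text
t: 21.0
tool_pos: [443.5, 262.6, 86.8]
eef_rot: [179.9, -0.0, 94.4]
ft_force: [0.6, -0.6, 0.1]
grip_width: 0.499
finger_force: 0.0
t: 21.8
tool_pos: [443.8, 262.6, 86.6]
eef_rot: [179.9, -0.0, 94.4]
ft_force: [2.6, 0.3, 3.4]
grip_width: 0.124
finger_force: 24.9
[[0, 0.0001, -0.007], [0, 0.0005, -0.014], [0, 0.0015, -0.0174], [0, 0.0024, -0.0174], [0, 0.0032, -0.0172], [0, 0.0041, -0.017], [0, 0.0049, -0.0168], [0, 0.0057, -0.0165]] 0.36000000000000004
[[0, 0.0066, -0.0162], [0, 0.0074, -0.0159], [0, 0.0081, -0.0155], [0, 0.009, -0.015], [0, 0.0096, -0.0146], [0, 0.0104, -0.0141], [0, 0.0111, -0.0135], [0, 0.0117, -0.013]] 0.76
[[0, 0.0049, -0.005], [0, 0.01, -0.0098], [0, 0.0104, -0.0093], [0, 0.0081, -0.0068], [0, 0.0083, -0.0065], [0, 0.0084, -0.0062], [0, 0.0086, -0.006], [0, 0.0059, -0.0038]] 1.0
[[0, 0.0059, -0.0037]] 1.02
[ 0.1  -0.46  0.03]
```

```bash

python3 -m pendant '{"offset":[[0,0.0001,-0.007],[0,0.0005,-0.014],[0,0.0015,-0.0174],[0,0.0024,-0.0174],[0,0.0032,-0.0172],[0,0.0041,-0.017],[0,0.0049,-0.0168],[0,0.0057,-0.0165]],"dr":[[0,0,0],[0,0,0],[0,0,0],[0,0,0],[0,0,0],[0,0,0],[0,0,0],[0,0,0]]}'
python3 -m pendant '{"offset":[[0,0.0066,-0.0162],[0,0.0074,-0.0159],[0,0.0081,-0.0155],[0,0.009,-0.015],[0,0.0096,-0.0146],[0,0.0104,-0.0141],[0,0.0111,-0.0135],[0,0.0117,-0.013]],"dr":[[0,0,0],[0,0,0],[0,0,0],[0,0,0],[0,0,0],[0,0,0],[0,0,0],[0,0,0]]}'
```

```text
t: 22.6
tool_pos: [461.6, 264.0, 184.3]
eef_rot: [179.9, -0.1, 94.4]
ft_force: [8.9, 3.1, -5.2]
grip_width: 0.13
finger_force: 25.5
t: 23.4
tool_pos: [518.4, 268.5, 276.5]
eef_rot: [-179.7, -0.0, 94.4]
ft_force: [3.0, 3.0, -4.0]
grip_width: 0.131
finger_force: 25.5
```

```bash

python3 -m pendant '{"offset":[[0,0.0049,-0.005],[0,0.01,-0.0098],[0,0.0104,-0.0093],[0,0.0081,-0.0068],[0,0.0083,-0.0065],[0,0.0084,-0.0062],[0,0.0086,-0.006],[0,0.0059,-0.0038]],"dr":[[0,0,0],[0,0,0],[0,0,0],[0,0,0],[0,0,0],[0,0,0],[0,0,0],[0,0,0]]}'
python3 -m pendant '{"offset":[[0,0.0059,-0.0037],[0,0.006,-0.0036],[0,0,0],[0,0,0],[0,0,0],[0,0,0],[0,0,0],[0,0,0]],"dr":[[0,0,0],[0,0,0],[0,0,0],[0,0,0],[0,0,0],[0,0,0],[0,0,0],[0,0,0]]}'
python3 - <<'E'
from h import *
s=readout.read_state();p=s["tool_pos"];print(s["ft_force"].round(1),s["wrist_torque"].round(2))
u=np.array([np.cos(np.radians(4.4)),np.sin(np.radians(4.4))]);h=np.array([443.3,262.6])+280*u
r=(h-p[:2])@u;print("theta",np.arctan2(p[2]-86,r),"radius",np.hypot(r,p[2]-86))
a,_=camera("scene");save(cv2.resize(a[180:390,200:480],None,fx=2.5,fy=2.5),"pics/sc2.png")
print([(np.round(r["at"]).tolist(),round(r["conf"],2)) for r in mark_of("hood_grip","scene")])
E
```

```text
t: 24.2
tool_pos: [571.5, 272.8, 322.6]
eef_rot: [180.0, -0.1, 94.4]
ft_force: [-0.8, 4.9, -0.5]
grip_width: 0.13
finger_force: 24.9
t: 25.0
tool_pos: [580.5, 273.5, 328.4]
eef_rot: [180.0, -0.1, 94.4]
ft_force: [-1.3, 5.2, -0.4]
grip_width: 0.129
finger_force: 24.9
[-1.3  5.2 -0.4] [ 0.75  0.26 -0.  ]
theta 1.0398094357558947 radius 281.13851035011487
[([326.0, 210.0], 0.76)]
```

View pics/sc2.png

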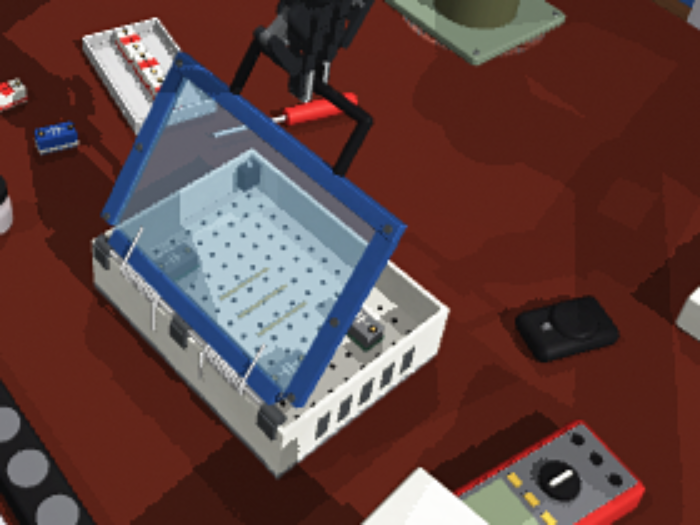

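```bash

python3 -m pendant '{"offset":[[0,-0.009,0.0055],[0,-0.0088,0.0057],[0,-0.0086,0.006],[0,-0.0084,0.0062],[0,-0.0083,0.0065],[0,-0.0081,0.0068],[0,-0.0079,0.0069],[0,0,0]],"dr":[[0,0,0],[0,0,0],[0,0,0],[0,0,0],[0,0,0],[0,0,0],[0,0,0],[0,0,0]]}'
python3 -m pendant '{"offset":[[0,0,0],[0,0,0],[0,0,0],[0,0,0],[0,0,0],[0,0,0],[0,0,0],[0,0,0]],"dr":[[0,0,0],[0,0,0],[0,0,0],[0,0,0],[0,0,0],[0,0,0],[0,0,0],[0,0,0]]}'
python3 - <<'E'
from h import *
s=readout.read_state();p=s["tool_pos"];print(s["ft_force"].round(1),s["wrist_torque"].round(2))
u=np.array([np.cos(np.radians(4.4)),np.sin(np.radians(4.4))]);h=np.array([443.3,262.6])+280*u
r=(h-p[:2])@u;print("theta",np.arctan2(p[2]-86,r),"radius",np.hypot(r,p[2]-86))
camera("top");camera("scene")
T=[r for c in("top","scene") for r in [(c,np.round(q["at"],1).tolist(),round(q["conf"],2)) for q in mark_of("hood_grip",c)[:1]]];print(T)
for c,at,_ in T: print(c,back(c,*at,p[2]).round(1))
E
```

```text
t: 25.9
tool_pos: [531.9, 269.4, 291.7]
eef_rot: [-179.8, -0.0, 94.4]
ft_force: [-0.9, 4.0, 1.2]
grip_width: 0.126
finger_force: 25.2
t: 26.7
tool_pos: [532.9, 269.4, 292.7]
eef_rot: [-179.9, -0.0, 94.4]
ft_force: [-1.9, 6.0, 1.7]
grip_width: 0.126
finger_force: 25.2
[-1.9  6.   1.7] [0.79 0.1  0.13]
theta 0.8270110607430566 radius 280.82947997541527
[('scene', [335.3, 213.1], 0.63)]
scene [533.2 266.3 292.7]
```

```bash
python3 -c "
from workcell import workorder;print(workorder.job_done())"
```

```text
the job is handed in; nothing more can be done
None
```

Three white resistor modules lie flat in the tray with sockets up, and the fourth is still on the bench. I raised the hood to about 1.04 rad, past its 0.90 rad balance point, then eased it back to about 0.83 rad and ended holding it there by the handle; the job is handed in.

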